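Quarter-turn a keepsake box on the engraving jig and seat it in the corner

TASK

The square wooden box must be engraved with its clasp side facing the near edge of the jig (the edge on the robot's side). Without lifting it, turn it a quarter turn clockwise (seen from above) by pushing it against the round post so that it swings round the post; then slide it fully home in the corner of the two adjustable stop bars: first press it square against the far bar, then against the left bar, each time with a steady push of about 10 N held for half a second, and leave it flush with both. Never load the box with more than 30 N, do not tip it, and leave the things around the jig alone.

Things in the scene. Friction and masses are not known exactly. Their poses are not given: they have to be found in the camera images.
- jig: Flat grey board fixed to the table, 330 (its x) x 320 (its y) x 12 mm thick; origin at the centre of its underside, top at z = 12 mm. Its x points away from the robot (within 12 degrees), y to the left, z up; its near edge is the -x one. The post and both stops are fixed to it; it stands elsewhere each run. The box slides on its top.
- post: Upright round post with a black rubber sleeve, 16 mm diameter, 42 mm high above the board, fixed; origin at its foot, at x = 20, y = -20 mm in the jig's frame. A push away from the robot on the box's near side, left of its middle, brings the box's far side against the post and swings it clockwise round it.
- stop_far: Far stop: a slotted plate fixed to the board that carries a rubber-faced aluminium bar, 130 (y) x 20 x 22 mm high, clamped rigidly. Axes as the jig's; origin on the board's top at jig x = 140, y = 60 mm, NOT at the bar: the bar's near face, where the box's far side must lie, is set anywhere from 0 to 10 mm nearer to the robot than this origin, differently each run. Find it by feel.
- stop_left: Left stop: the same with a bar 80 mm long (along jig x), origin on the board's top at jig x = 100, y = 130 mm; its x axis points to the jig's left (+y). The bar's right face, where the box's left side must lie, is set 0 to 10 mm to the right of this origin: find it by feel. The seated box has its origin at jig x 80 to 90, y 70 to 80 mm.
- box: Closed square wooden box, 100 x 100 x 45 mm high, 0.24 to 0.38 kg, loose, too wide to grip; slides at 1 to 3 N. Brass clasp flush on one side, two small hinges opposite. Origin at its underside centre; -x is the clasp side. At the start it lies on the near side of the post, 3 to 30 mm short of it, clasp to the right (box x along jig y within 12 degrees), centre 20 to 38 mm left of the post's.
- clasp (a point): Middle of the box's clasp side, 50 mm from the box's axis and 22.5 mm above its underside; it must end on the jig's near (-x) side of the box.
- jar: Bystander: glass jar with wooden lid, 60 mm diameter, 85 mm high, on the table left of the jig; origin at its foot.
- gift_box: Bystander: green box 110 x 80 x 30 mm on the table right of the jig; origin at its underside centre.
- driver: Bystander: screwdriver about 160 mm long lying on the table right of the jig.

How it is judged:
By the outcome, as a careful person would: the job done as asked, in the order asked, and still so for the second after the job is handed in, with the robot touching nothing.
It also fails if it takes over 72 s, if anything falls off the work surface, if the arm or the gripper's body presses on something with over 40 N, if the wrist force passes 120 N, or if a joint passes its speed limit or range.

ROBOT

A 6-joint arm with a two-finger parallel gripper is mounted at the origin on the work surface. World frame = base frame: x ahead of the robot, y to its left, z up, the work surface at z = 0. Lengths are in m, angles in rad, forces in N, time in s.
With the tool pointing down it reaches from about 0.25 to 0.8 m from the base axis. Payload 8.5 kg.
Tool frame: the origin (TCP) lies where the fingers leave the gripper's body, on its centre line; the fingertips stand 73 mm ahead of it and the grasp point (between the pads) lies 54 mm ahead of it; z points along the fingers, y is the line along which they close (so a half turn about z gives the same grasp; the last joint's range is limited). The gripper opens to 85 mm and grips with 20 to 120 N. Pads are 22 mm wide; open, the fingers measure 114 mm over their backs; the gripper's body (76 mm by 85 mm) begins 54 mm behind the grasp point. The pads swing forward as they close: fully open they stand 13 mm farther back than shut.
Start: joints at [-1.177, 0.238, -0.013, 1.319, 0, 1.571], TCP at [0.201, -0.485, 0.304] pointing down, gripper open.
Joint ranges: [-2.66, 2.66], [-1.03, 1.9], [-1.14, 1.46], [-1.82, 2.27], [-1.45, 1.34], [-3.14, 3.14]. Speed limits (rad/s): [2.22, 2.22, 2.79, 3.14, 3.14, 3.14].

INTERFACE

Orientations are given as a rotation vector (axis times angle).
In Python, from bench import get_state, cams, order gives the robot as it stands. The module is installed in compiled form; this text tells all that it offers.
- The arm moves only by the tool jog_arm, never from a script. Its arguments are lists of equal length, an entry for each row: "offset": the shift along the world's x, y, z in m, a list of three; "spin": the turn about the world's z in rad. In form: {"offset": [[dx, dy, dz], ...], "spin": [spin, ...]}. A call has 1 to 10 rows; each row is the pose to reach, as a shift and turn from the pose commanded when the call began; what a row does not reach only later rows make up. A row lasts 1/12 s, in which the tool goes at most 41.7 mm and 7.16 degrees, less where a joint would pass 70% of its speed; a pose out of reach is approached as far as the arm can. A call with a gripper value outside its range is refused whole. "claw" is the finger opening in m, from 0 to 0.0854, set as the call begins (left out, the last holds). The fingers move at their own pace and stop on an object; "force" is the grip in N (left out, the last holds). Time passes only in rows, so rows that repeat a pose let the fingers close. It gives the time, the measured TCP pose, the force, the opening and the grip force at its end, in the units of the state.
- get_state(): the state, without advancing time (a new reading comes with each control period).
- cams.grab_frame(name): name is "scene" or "side" or "wrist"; returns (picture, depth): 400x640x3 uint8, blue, green, red; 400x640 float32, m along the optical axis (not along the pixel's ray), 0 where there is no reading.
- cams.get_calibration(name): a dict with "intrinsics" (3x3 intrinsics, pixels), "eye" and "attitude" of the camera in the world. Camera axes: x right, y down, z forward; pixel columns grow to the right and rows downward; lengths in m; the calibration is good to about 2 mm. A picture is of the moment at which its call begins: read the wrist's pose just before it. get_calibration takes no time and is no camera call; for the wrist camera it gives the pose at the moment of the call.
- order.close_job(): hands the job in; it is judged then, once.
The state is a dict: "time_s": time; "qpos": joint angles; "joint_velocities": joint speeds; "joint_torque": joint torques, N m; "tcp_pos": TCP position; "eef_rot": TCP orientation; "force": force on the tool from outside, world axes, zero at the start; "torque": the same for the moment, N m; "gripper_width": finger opening in m; "grasp_force": force on a finger pad.
Only numpy, scipy, OpenCV 4.12 (cv2) and the standard library are available. Lean on these libraries where they do the work, as an engineer would, in place of code of your own. Each camera call takes 0.05 s, during which the arm holds its last target. There are 200 camera calls.

## Working session

There is one attempt and no reset: what is moved stays moved. The work goes in short steps, Python scripts to look and compute and a tool call to move; the robot and the scene stay as the last step left them, time stands still between calls to the robot, and variables do not carry over. Pictures are saved under pics/ and viewed, at most 10 in all, crops included, and the job is handed in when it is done.

Besides the shell and the picture viewer there is one more tool, called after "Request:" by a JSON object that holds its "fn" and its "kwargs". jog_arm: Moves the arm, as the interface text tells. Its arguments: {"type":"object","properties":{"offset":{"type":"array"},"spin":{"type":"array"},"claw":{"type":"number"},"force":{"type":"number"}},"required":["offset","spin"]}

```bash
mkdir -p pics; cat > h.py <<'E'
import numpy as np,cv2
from bench import get_state,cams,order
def grab(n):
    c=cams.get_calibration(n); p,d=cams.grab_frame(n); return p,d,c
def cloud(d,c):
    K=np.array(c["intrinsics"]);v,u=np.mgrid[:d.shape[0],:d.shape[1]]
    P=np.stack([(u-K[0,2])/K[0,0]*d,(v-K[1,2])/K[1,1]*d,d],-1)
    A=np.array(c["attitude"])
    if A.shape!=(3,3): A=cv2.Rodrigues(A.astype(float).ravel())[0]
    return P@A.T+np.array(c["eye"])
E
python3 - <<'E'
from h import *
s=get_state();print(s)
for n in("scene","side"):
    p,d,c=grab(n);cv2.imwrite(f"pics/{n}0.png",p);print(n,c)
    W=cloud(d,c);np.savez(f"{n}0.npz",W=W,p=p,d=d)
E
```

```text
{'time_s': 0.0, 'qpos': array([-1.17697216e+00,  2.38789280e-01, -1.42293794e-02,  1.31920944e+00,
        3.72182410e-05,  1.57077478e+00]), 'joint_velocities': array([-6.55661098e-04, -7.33830921e-04,  1.58576058e-03,  4.80949570e-04,
        1.80165854e-05,  7.11421630e-04]), 'joint_torque': array([-5.85269445e-04, -5.38773751e+01,  3.46438229e+01,  1.82178919e-02,
        2.96189637e-05, -2.82723579e-05]), 'tcp_pos': array([ 0.20134618, -0.4845273 ,  0.30328278]), 'eef_rot': array([-3.07949182e+00, -6.14384556e-01,  3.82474985e-04]), 'force': array([ 0.53657256,  0.35026951, -0.60607327]), 'torque': array([0.01756836, 0.04421558, 0.03028254]), 'grasp_force': 0.0, 'gripper_width': 0.08534018057419863}
scene {'intrinsics': array([[370.24852601,   0.        , 329.40122292],
       [  0.        , 370.24852601, 199.96649311],
       [  0.        ,   0.        ,   1.        ]]), 'eye': array([1.03587972, 0.06162779, 0.75975785]), 'attitude': array([-1.72855505, -2.06913151,  0.62138116])}
side {'intrinsics': array([[447.05626827,   0.        , 324.47153283],
       [  0.        , 447.05626827, 206.29167737],
       [  0.        ,   0.        ,   1.        ]]), 'eye': array([ 0.44025764, -0.61457957,  0.80965085]), 'attitude': array([-2.45199285,  0.19420379, -0.08634005])}
```

View pics/scene0.png

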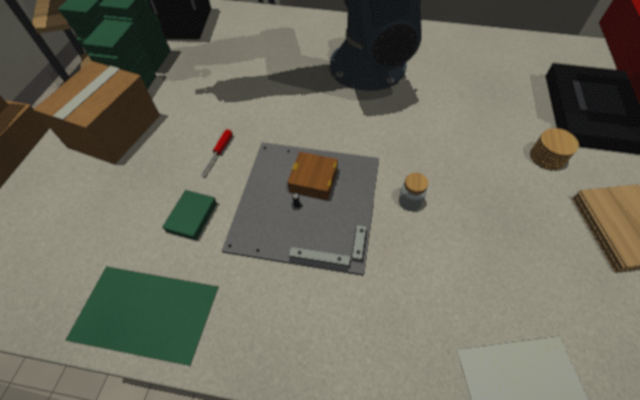

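View pics/side0.png

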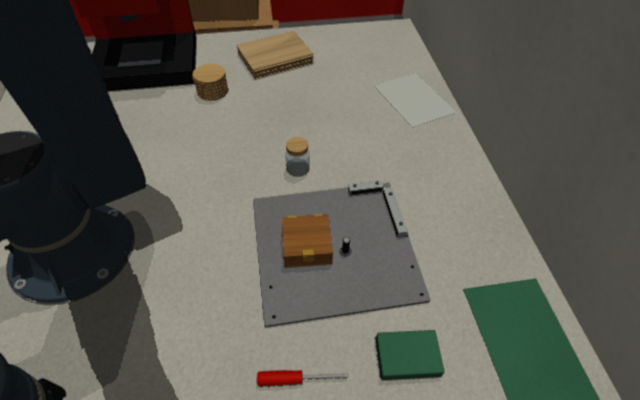

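```bash
python3 - <<'E'
from h import *
for n in("scene","side"):
    z=np.load(f"{n}0.npz");W=z["W"];h=W[...,2];x=W[...,0];y=W[...,1]
    ok=(z["d"]>0)&(x>.2)&(x<.85)&(abs(y)<.45)
    for nm,lo,hi in(("jig",.007,.017),("box",.051,.063)):
        m=(ok&(h>lo)&(h<hi)).astype(np.uint8)
        m=cv2.morphologyEx(m,cv2.MORPH_OPEN,np.ones((3,3)))
        k,l,st,ce=cv2.connectedComponentsWithStats(m)
        for i in np.argsort(-st[1:,4])[:3]+1:
            q=W[l==i];r=cv2.minAreaRect((q[:,:2]*1000).astype(np.float32))
            print(n,nm,st[i],np.round(r[0],1),np.round(r[1],1),round(r[2],1),"z",np.median(q[:,2]))
E
```

```text
scene jig [  222   142   157   120 11695] [556.1 -79.2] [331.5 319.9] 0.4 z 0.01225612625203465
scene jig [348 259  18  15 200] [703.4  63.8] [34.6 34.9] 2.0 z 0.012138846042063778
scene jig [365 242   3   7  21] [652.4  78.1] [16.4  5. ] 7.9 z 0.012572565615046494
scene box [ 287  151   51   40 1415] [496.9 -74.3] [100.6 103.4] 86.0 z 0.057177539090702334
scene box [402 189  24  11 106] [530.  168.2] [54.5 22.9] 87.3 z 0.05744582603449838
scene box [293 194   6   5  29] [578.4 -97.9] [11.7 11.5] 11.9 z 0.05461302911268928
side jig [  253   189   177   137 15549] [558.8 -81.9] [329.6 322. ] 0.4 z 0.010211768950571853
side jig [324 374  24   4  91] [ 512.2 -356.9] [ 6.1 40.6] 82.2 z 0.013196161239389603
side jig [308 375  15   4  56] [ 476.4 -352.6] [ 6.2 24.6] 80.7 z 0.012650791039856168
side box [ 282  214   51   43 1936] [499.8 -77.2] [106.3 100. ] 86.1 z 0.055164559896596244
side box [285 152  25  11 118] [509.5 152.7] [34.3 58.2] 85.1 z 0.05690889917484726
side box [347 239   3   3   9] [ 582.7 -103.4] [5.8 4.1] 79.1 z 0.052748052734311934
```

The scene view shows the box at (313,175), the post at (296,200) and the bars at (320,256) and (359,243). The side view shows the clasp on the right side of the box at (308,255).

In world mm:
- Jig: centre about (557.5, -80.5), yaw about 0.4°.
- Box: centre about (498, -76), yaw about 86°.
- Post: about (578, -100).

Next I'll approach the box's near side with the fingers shut.

Request:
{"fn": "jog_arm", "kwargs": {"offset": [[0.02, 0.04, 0], [0.04, 0.08, 0], [0.06, 0.12, 0], [0.08, 0.16, 0], [0.1, 0.2, 0], [0.12, 0.24, 0], [0.14, 0.28, 0], [0.16, 0.32, 0], [0.18, 0.36, 0], [0.2, 0.4, 0]], "spin": [0.12, 0.24, 0.36, 0.48, 0.6, 0.72, 0.84, 0.96, 1.08, 1.2], "claw": 0}}

```text
time_s: 0.93
tcp_pos: [0.388, -0.1101, 0.3039]
eef_rot: [2.189, 2.253, 0.0]
force: [1.6, 0.1, 0.1]
gripper_width: 0.0
grasp_force: 0.0
```

Request:
{"fn": "jog_arm", "kwargs": {"offset": [[0.005, 0.01, -0.02], [0.01, 0.02, -0.04], [0.015, 0.03, -0.06], [0.02, 0.035, -0.08], [0.02, 0.045, -0.09], [0.02, 0.045, -0.1], [0.02, 0.045, -0.1], [0.02, 0.045, -0.1], [0.02, 0.045, -0.1], [0.02, 0.045, -0.1]], "spin": [0.12, 0.24, 0.36, 0.48, 0.6, 0.72, 0.84, 0.96, 1.08, 1.2]}}

```text
time_s: 1.77
tcp_pos: [0.4075, -0.067, 0.2035]
eef_rot: [-0.534, -3.095, 0.0]
force: [-0.1, -0.6, 0.0]
gripper_width: 0.0004
grasp_force: 0.0
```

Request:
{"fn": "jog_arm", "kwargs": {"offset": [[0, 0, -0.02], [0, 0, -0.04], [0, 0, -0.06], [0, 0, -0.08], [0, 0, -0.1], [0, 0, -0.1]], "spin": [0.12, 0.24, 0.277, 0.277, 0.277, 0.277]}}

```text
time_s: 2.27
tcp_pos: [0.4057, -0.0668, 0.1011]
eef_rot: [-0.111, -3.134, -0.001]
force: [-1.1, -0.4, 0.0]
gripper_width: 0.0
grasp_force: 0.0
```

Request:
{"fn": "jog_arm", "kwargs": {"offset": [[0.012, -0.003, 0], [0.022, -0.003, 0], [0.028, -0.003, 0], [0.032, -0.003, 0], [0.036, -0.003, 0], [0.04, -0.003, 0], [0.044, -0.003, 0], [0.048, -0.003, 0], [0.05, -0.003, 0], [0.052, -0.003, 0]], "spin": [0, 0, 0, 0, 0, 0, 0, 0, 0, 0]}}

```text
time_s: 3.1
tcp_pos: [0.4599, -0.0701, 0.1039]
eef_rot: [-0.111, -3.139, 0.0]
force: [-2.7, -0.1, 1.5]
gripper_width: -0.0003
grasp_force: 1.3
```

Request:
{"fn": "jog_arm", "kwargs": {"offset": [[-0.006, 0, 0], [-0.012, 0, 0], [-0.012, 0.016, 0], [-0.012, 0.034, 0], [-0.012, 0.034, 0]], "spin": [0, 0, 0, 0, 0]}}

```text
time_s: 3.52
tcp_pos: [0.4469, -0.0345, 0.1039]
eef_rot: [-0.11, -3.14, -0.001]
force: [-0.4, -0.2, -0.0]
gripper_width: -0.0003
grasp_force: 0.0
```

```bash
cat >> h.py <<'E'
def box(n="both",save=None):
    for n in("scene","side"):
        p,d,c=grab(n);W=cloud(d,c);x,y,h=W[...,0],W[...,1],W[...,2]
        b=p.astype(int);wood=(b[...,2]-b[...,0]>25)
        m=((d>0)&(x>.38)&(x<.75)&(y>-.2)&(y<.1)&(h>.050)&(h<.064)&wood).astype(np.uint8)
        k,l,st,ce=cv2.connectedComponentsWithStats(m)
        if k>1:
            q=W[l==1+np.argmax(st[1:,4])];r=cv2.minAreaRect((q[:,:2]*1000).astype(np.float32))
            print(n,len(q),np.round(r[0],1),np.round(r[1],1),round(r[2],1))
        if save: cv2.imwrite(f"pics/{n}_{save}.png",cv2.resize(p[120:300,200:450],None,fx=3,fy=3,interpolation=cv2.INTER_CUBIC))
    s=get_state();print(s["time_s"],s["tcp_pos"].round(4),s["force"].round(1))
E
python3 -c "
from h import *
box(save='a')"
```

```text
scene 1485 [518.7 -74.7] [101.5 102.7] 85.7
side 1946 [521.6 -77.1] [105.4 100. ] 85.6
3.6167 [ 0.4474 -0.0359  0.104 ] [-0.8 -0.4 -0.3]
```

```bash
cat > sw.py <<'E'
import numpy as np,sys
# finger centre path round post: th from box angle psi0; args: a0+b, psi list
def path(c0,psis,P=(578,-100),D=118.5,r=8):
    for ps in psis:
        q=np.radians(ps);c=c0-r*np.radians(-4-ps)
        x=P[0]-D*np.cos(q)-c*np.sin(q);y=P[1]-D*np.sin(q)+c*np.cos(q)
        print(ps,round(x,1),round(y,1))
path(56,range(-4,-92,-3))
E
python3 sw.py
```

```text
-4 463.7 -35.9
-7 467.2 -30.4
-10 470.9 -25.1
-13 474.9 -20.0
-16 479.1 -15.1
-19 483.5 -10.5
-22 488.2 -6.0
-25 493.0 -1.8
-28 498.1 2.1
-31 503.3 5.8
-34 508.7 9.2
-37 514.3 12.4
-40 520.0 15.2
-43 525.8 17.8
-46 531.7 20.1
-49 537.8 22.1
-52 543.9 23.7
-55 550.1 25.1
-58 556.3 26.2
-61 562.6 26.9
-64 568.9 27.4
-67 575.1 27.5
-70 581.4 27.4
-73 587.7 26.9
-76 593.9 26.1
-79 600.1 25.0
-82 606.2 23.6
-85 612.2 21.9
-88 618.1 20.0
-91 623.9 17.7
```

Request:
{"fn": "jog_arm", "kwargs": {"offset": [[0.01, 0, -0.004], [0.0165, 0, -0.004], [0.02, 0.0055, -0.004], [0.0235, 0.011, -0.004], [0.0275, 0.016, -0.004], [0.032, 0.021, -0.004], [0.036, 0.0255, -0.004], [0.041, 0.03, -0.004], [0.0455, 0.034, -0.004]], "spin": [0, 0, -0.052, -0.105, -0.157, -0.21, -0.262, -0.314, -0.367]}}

```text
time_s: 4.37
tcp_pos: [0.4941, -0.0024, 0.0995]
eef_rot: [-0.687, -3.065, 0.0]
force: [-0.7, -0.2, -0.0]
gripper_width: 0.0001
grasp_force: 0.4
```

```bash
python3 -c "
from h import *
box(save='b')"
```

```text
scene 1501 [528.9 -64.3] [100.7 101.9] 64.1
side 1913 [531.4 -67.6] [105.  100.3] 62.7
4.4667 [ 0.4944 -0.0021  0.0995] [-0.1  0.4 -0.4]
```

```bash
python3 - <<'E'
from sw import path
print();path(50,range(-25,-92,-3))
E
```

```text
-4 463.7 -35.9
-7 467.2 -30.4
-10 470.9 -25.1
-13 474.9 -20.0
-16 479.1 -15.1
-19 483.5 -10.5
-22 488.2 -6.0
-25 493.0 -1.8
-28 498.1 2.1
-31 503.3 5.8
-34 508.7 9.2
-37 514.3 12.4
-40 520.0 15.2
-43 525.8 17.8
-46 531.7 20.1
-49 537.8 22.1
-52 543.9 23.7
-55 550.1 25.1
-58 556.3 26.2
-61 562.6 26.9
-64 568.9 27.4
-67 575.1 27.5
-70 581.4 27.4
-73 587.7 26.9
-76 593.9 26.1
-79 600.1 25.0
-82 606.2 23.6
-85 612.2 21.9
-88 618.1 20.0
-91 623.9 17.7

-25 490.5 -7.3
-28 495.3 -3.2
-31 500.2 0.7
-34 505.4 4.2
-37 510.7 7.6
-40 516.1 10.6
-43 521.7 13.4
-46 527.4 15.9
-49 533.3 18.1
-52 539.2 20.0
-55 545.2 21.7
-58 551.2 23.0
-61 557.3 24.0
-64 563.5 24.8
-67 569.6 25.2
-70 575.8 25.3
-73 582.0 25.1
-76 588.1 24.6
-79 594.2 23.9
-82 600.2 22.8
-85 606.2 21.4
-88 612.1 19.8
-91 617.9 17.8
```

Request:
{"fn": "jog_arm", "kwargs": {"offset": [[0.006, 0.003, 0], [0.011, 0.0065, 0], [0.0165, 0.0095, 0], [0.0215, 0.0125, 0], [0.0275, 0.0155, 0], [0.033, 0.018, 0], [0.039, 0.02, 0], [0.045, 0.022, 0], [0.051, 0.024, 0], [0.057, 0.025, 0]], "spin": [-0.1, -0.157, -0.21, -0.262, -0.314, -0.367, -0.42, -0.47, -0.524, -0.576]}}

```text
time_s: 5.3
tcp_pos: [0.5505, 0.0231, 0.0995]
eef_rot: [-1.525, -2.745, -0.001]
force: [-0.5, 5.9, -0.1]
gripper_width: 0.0
grasp_force: 2.6
```

```bash
python3 -c "
from h import *
box(save='c')"
```

```text
scene 1547 [547.3 -50. ] [103.3 100.9] 32.8
side 1853 [550.7 -52.5] [103.7 102.5] 31.7
5.4 [0.5513 0.0232 0.0996] [-0.3  5.1 -0.9]
```

Request:
{"fn": "jog_arm", "kwargs": {"offset": [[0.0055, 0.0005, 0], [0.0115, 0.001, 0], [0.017, 0.0015, 0], [0.0225, 0.0015, 0], [0.029, 0.0015, 0], [0.035, 0.001, 0], [0.041, 0.0005, 0], [0.047, -0.0005, 0], [0.053, -0.002, 0], [0.059, -0.0035, 0]], "spin": [-0.052, -0.105, -0.157, -0.21, -0.262, -0.314, -0.367, -0.42, -0.47, -0.524]}}

```text
time_s: 6.23
tcp_pos: [0.6106, 0.0203, 0.0998]
eef_rot: [-2.183, -2.258, -0.005]
force: [2.4, 8.1, -2.0]
gripper_width: -0.0001
grasp_force: 4.0
```

```bash
python3 -c "
from h import *
box(save='d')"
```

```text
scene 1291 [571.2 -46. ] [104.4  93.4] 5.5
side 1789 [573.9 -44.8] [101.7 103.5] 2.9
6.3333 [0.6114 0.02   0.0998] [ 4.1  8.1 -0. ]
```

View pics/side_d.png

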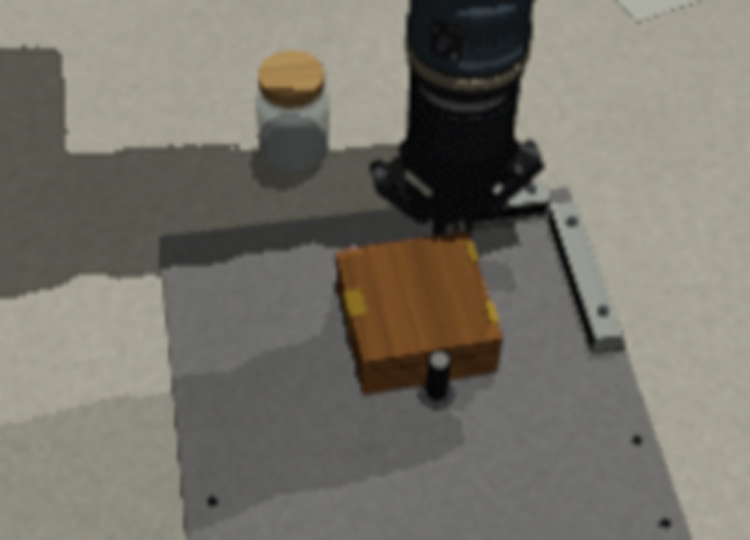

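The side crop shows the box swung round, with the clasp at (355,303) now facing the robot. The post touches the right face at (437,375), and about 3.5° of turn remains. I'll lift off and go to the near face.

Request:
{"fn": "jog_arm", "kwargs": {"offset": [[0, 0.003, 0], [0, 0.005, 0.005], [0, 0.005, 0.04], [-0.01, 0.005, 0.055], [-0.03, 0, 0.055], [-0.05, -0.01, 0.055], [-0.07, -0.025, 0.055], [-0.09, -0.04, 0.055], [-0.11, -0.055, 0.055], [-0.125, -0.062, 0.055]], "spin": [0, 0, 0, 0.12, 0.24, 0.36, 0.48, 0.6, 0.72, 0.84]}}

```text
time_s: 7.17
tcp_pos: [0.4824, -0.044, 0.1551]
eef_rot: [-1.065, -2.955, 0.002]
force: [0.1, 0.4, -0.3]
gripper_width: 0.0
grasp_force: 0.0
```

Request:
{"fn": "jog_arm", "kwargs": {"offset": [[0, 0, 0], [0, 0, 0], [0, 0, 0], [0, 0, -0.01], [0, 0, -0.03], [0, 0, -0.055], [0, 0, -0.055], [0, 0, -0.055]], "spin": [0.12, 0.24, 0.36, 0.48, 0.6, 0.665, 0.665, 0.665]}}

```text
time_s: 7.83
tcp_pos: [0.4834, -0.0428, 0.0995]
eef_rot: [-0.055, -3.138, 0.0]
force: [0.6, 0.2, -0.9]
gripper_width: 0.0002
grasp_force: 0.0
```

```bash
python3 -c "
from h import *
box(save='e')"
```

```text
scene 1636 [571.5 -41.8] [103.9 101. ] 3.2
side 1798 [573.5 -44.2] [102.  103.6] 3.7
7.9333 [ 0.4847 -0.0428  0.1009] [ 0.5 -0.2  0.8]
```

Request:
{"fn": "jog_arm", "kwargs": {"offset": [[0.01, 0, 0], [0.02, 0, 0], [0.027, 0, 0], [0.033, 0.001, 0], [0.039, 0.003, 0], [0.045, 0.005, 0], [0.051, 0.007, 0], [0.057, 0.009, 0], [0.063, 0.01, 0], [0.068, 0.01, 0]], "spin": [0.042, 0.042, 0.042, 0.042, 0.042, 0.042, 0.042, 0.042, 0.042, 0.042]}}

```text
time_s: 8.77
tcp_pos: [0.5529, -0.0323, 0.0998]
eef_rot: [0.015, -3.142, -0.0]
force: [-3.0, -0.8, 1.9]
gripper_width: -0.0001
grasp_force: 1.2
```

```bash
python3 -c "
from h import *
box(save='f')"
```

```text
scene 1752 [612.1 -37.2] [100.2 102.9] 86.0
side 1612 [616.2 -41.1] [103.  100.7] 85.6
8.8667 [ 0.5535 -0.0325  0.0998] [-0.1 -0.4 -0. ]
```

Request:
{"fn": "jog_arm", "kwargs": {"offset": [[-0.003, 0, 0], [-0.005, -0.004, 0], [-0.005, -0.008, 0], [0.001, -0.008, 0], [0.005, -0.008, 0], [0.009, -0.008, 0], [0.013, -0.008, 0], [0.017, -0.008, 0], [0.02, -0.008, 0], [0.022, -0.008, 0]], "spin": [0, 0, 0, 0, 0, 0, 0, 0, 0, 0]}}

```text
time_s: 9.7
tcp_pos: [0.5747, -0.0405, 0.0998]
eef_rot: [0.015, -3.141, 0.0]
force: [-2.6, -0.9, 2.3]
gripper_width: 0.0004
grasp_force: 1.3
```

Request:
{"fn": "jog_arm", "kwargs": {"offset": [[0.001, 0, 0], [0.002, 0, 0], [0.002, 0, 0]], "spin": [0, 0, 0]}}

```text
time_s: 9.95
tcp_pos: [0.5764, -0.0405, 0.0998]
eef_rot: [-0.015, 3.141, -0.0]
force: [-0.9, -0.2, -0.6]
gripper_width: 0.0002
grasp_force: 0.6
```

```bash
python3 -c "
from h import *
box(save='g')"
```

```text
scene 1840 [635.4 -34.4] [ 99.9 102.9] 88.0
side 1511 [638.7 -37.9] [103.1 100.8] 87.8
10.05 [ 0.5764 -0.0405  0.0998] [-0.2 -1.  -0.1]
```

Request:
{"fn": "jog_arm", "kwargs": {"offset": [[-0.005, 0, 0], [-0.006, 0, 0.03], [-0.006, 0, 0.055], [0.01, -0.02, 0.055], [0.03, -0.045, 0.055], [0.05, -0.065, 0.055], [0.063, -0.075, 0.055], [0.063, -0.075, 0.055], [0.063, -0.075, 0.055], [0.063, -0.075, 0.055]], "spin": [0, 0, -0.1, -0.22, -0.34, -0.46, -0.58, -0.7, -0.82, -0.94]}}

```text
time_s: 10.88
tcp_pos: [0.6393, -0.116, 0.1546]
eef_rot: [1.419, 2.803, 0.0]
force: [-0.6, 0.1, 0.2]
gripper_width: 0.0002
grasp_force: 0.0
```

Request:
{"fn": "jog_arm", "kwargs": {"offset": [[0, 0, 0], [0, 0, 0], [0, 0, -0.01], [0, 0, -0.025], [0, 0, -0.045], [0, 0, -0.055], [0, 0, -0.055], [0, 0, -0.055]], "spin": [-0.12, -0.24, -0.36, -0.48, -0.6, -0.63, -0.63, -0.63]}}

```text
time_s: 11.55
tcp_pos: [0.6389, -0.1155, 0.0997]
eef_rot: [-2.208, -2.234, 0.001]
force: [-0.2, -0.9, -0.7]
gripper_width: -0.0
grasp_force: 0.0
```

```bash
python3 -c "
from h import *
box(save='h')"
```

```text
scene 1810 [635.8 -34.3] [ 99.6 101.3] 88.3
side 505 [605.9 -36.7] [105.8  46.7] 78.6
11.65 [ 0.6397 -0.1157  0.1008] [ 0.6 -0.5  1.1]
```

Request:
{"fn": "jog_arm", "kwargs": {"offset": [[0, 0.008, 0], [0, 0.015, 0], [0, 0.019, 0], [0, 0.022, 0], [0, 0.025, 0], [0, 0.028, 0], [0, 0.031, 0], [0, 0.034, 0], [0, 0.037, 0], [0, 0.038, 0]], "spin": [0, 0, 0, 0, 0, 0, 0, 0, 0, 0]}}

```text
time_s: 12.48
tcp_pos: [0.6392, -0.0772, 0.0999]
eef_rot: [-2.21, -2.233, 0.0]
force: [1.0, -2.8, 2.0]
gripper_width: -0.0
grasp_force: 1.4
```

```bash
python3 -c "
from h import *
box(save='i')"
```

```text
scene 1795 [634.3 -14.9] [100.8 100.2] 0.0
side 370 [601.3 -17.3] [106.   42.8] 79.3
12.5833 [ 0.6391 -0.0772  0.0997] [ 0.3 -0.8 -0. ]
```

Request:
{"fn": "jog_arm", "kwargs": {"offset": [[0, -0.004, 0], [0, -0.006, 0.03], [-0.005, -0.006, 0.055], [-0.025, 0.01, 0.055], [-0.045, 0.03, 0.055], [-0.065, 0.05, 0.055], [-0.08, 0.061, 0.055], [-0.08, 0.061, 0.055], [-0.08, 0.061, 0.055], [-0.08, 0.061, 0.055]], "spin": [0, 0, 0.1, 0.22, 0.34, 0.46, 0.58, 0.7, 0.82, 0.94]}}

```text
time_s: 13.42
tcp_pos: [0.5588, -0.0164, 0.1549]
eef_rot: [-0.95, -2.994, -0.0]
force: [-0.3, 0.3, -0.1]
gripper_width: 0.0001
grasp_force: 0.0
```

Request:
{"fn": "jog_arm", "kwargs": {"offset": [[0, 0, 0], [0, 0, 0], [0, 0, -0.01], [0, 0, -0.025], [0, 0, -0.045], [0, 0, -0.055], [0, 0, -0.055], [0.004, 0, -0.055], [0.006, 0, -0.055], [0.008, 0, -0.055]], "spin": [0.12, 0.24, 0.36, 0.48, 0.6, 0.64, 0.64, 0.64, 0.64, 0.64]}}

```text
time_s: 14.25
tcp_pos: [0.5683, -0.0167, 0.1008]
eef_rot: [-0.028, 3.14, -0.0]
force: [-0.3, -0.1, 0.7]
gripper_width: -0.0001
grasp_force: 0.0
```

```bash
python3 -c "
from h import *
box(save='j')"
```

```text
scene 1849 [633.8 -14.5] [101.7  99.7] 0.0
side 1551 [636.8 -17.9] [103.7 100.7] 89.8
14.35 [ 0.5682 -0.0166  0.1007] [-0.   0.4 -1. ]
```

Request:
{"fn": "jog_arm", "kwargs": {"offset": [[0.004, 0, 0], [0.006, 0, 0], [0.0075, 0, 0], [0.0085, 0, 0], [0.009, 0, 0], [0.009, 0, 0]], "spin": [0, 0, 0, 0, 0, 0]}}

```text
time_s: 14.85
tcp_pos: [0.576, -0.0166, 0.0998]
eef_rot: [0.03, -3.141, 0.0]
force: [-2.5, 0.1, 2.5]
gripper_width: -0.0001
grasp_force: 1.1
```

Request:
{"fn": "jog_arm", "kwargs": {"offset": [[0.0005, 0, 0], [0.001, 0, 0], [0.0015, 0, 0]], "spin": [0, 0, 0]}}

```text
time_s: 15.1
tcp_pos: [0.5777, -0.0166, 0.0998]
eef_rot: [0.03, -3.141, 0.0]
force: [-1.6, 0.2, -0.2]
gripper_width: 0.0003
grasp_force: 0.9
```

Request:
{"fn": "jog_arm", "kwargs": {"offset": [[0.0005, 0, 0], [0.001, 0, 0], [0.0015, 0, 0]], "spin": [0, 0, 0]}}

```text
time_s: 15.35
tcp_pos: [0.5793, -0.0166, 0.0998]
eef_rot: [-0.03, 3.141, -0.0]
force: [-1.1, 0.3, 0.4]
gripper_width: -0.0001
grasp_force: 0.7
```

Request:
{"fn": "jog_arm", "kwargs": {"offset": [[0.0005, 0, 0], [0.001, 0, 0]], "spin": [0, 0]}}

```text
time_s: 15.52
tcp_pos: [0.5803, -0.0166, 0.0998]
eef_rot: [0.03, -3.141, 0.0]
force: [-0.8, -0.2, -1.0]
gripper_width: -0.0001
grasp_force: 0.6
```

Request:
{"fn": "jog_arm", "kwargs": {"offset": [[0.0005, 0, 0], [0.001, 0, 0], [0.0015, 0, 0]], "spin": [0, 0, 0]}}

```text
time_s: 15.77
tcp_pos: [0.5819, -0.0166, 0.0998]
eef_rot: [-0.03, 3.141, -0.0]
force: [-1.2, -0.1, -0.7]
gripper_width: -0.0004
grasp_force: 0.5
```

Request:
{"fn": "jog_arm", "kwargs": {"offset": [[0.0005, 0, 0], [0.001, 0, 0]], "spin": [0, 0]}}

```text
time_s: 15.93
tcp_pos: [0.5828, -0.0166, 0.0999]
eef_rot: [0.03, -3.141, 0.0]
force: [-0.7, 0.1, -0.1]
gripper_width: 0.0001
grasp_force: 0.5
```

Request:
{"fn": "jog_arm", "kwargs": {"offset": [[0.0005, 0, 0], [0.001, 0, 0], [0.001, 0, 0]], "spin": [0, 0, 0]}}

```text
time_s: 16.18
tcp_pos: [0.5839, -0.0166, 0.0999]
eef_rot: [-0.03, 3.141, -0.0]
force: [-0.3, -0.2, -0.1]
gripper_width: 0.0006
grasp_force: 0.3
```

Request:
{"fn": "jog_arm", "kwargs": {"offset": [[0.0005, 0, 0], [0.001, 0, 0]], "spin": [0, 0]}}

```text
time_s: 16.35
tcp_pos: [0.5847, -0.0166, 0.0999]
eef_rot: [0.03, -3.141, 0.0]
force: [-0.5, -0.2, -0.3]
gripper_width: -0.0001
grasp_force: 0.7
```

```bash
python3 -c "
from h import *
box(save='k')"
```

```text
scene 1863 [642.2 -13.9] [105.3  99.8] 1.0
side 1457 [646.8 -17.1] [101.9 103.3] 1.3
16.45 [ 0.5848 -0.0166  0.0999] [-0.8 -0.4 -0.4]
```

View pics/scene_k.png

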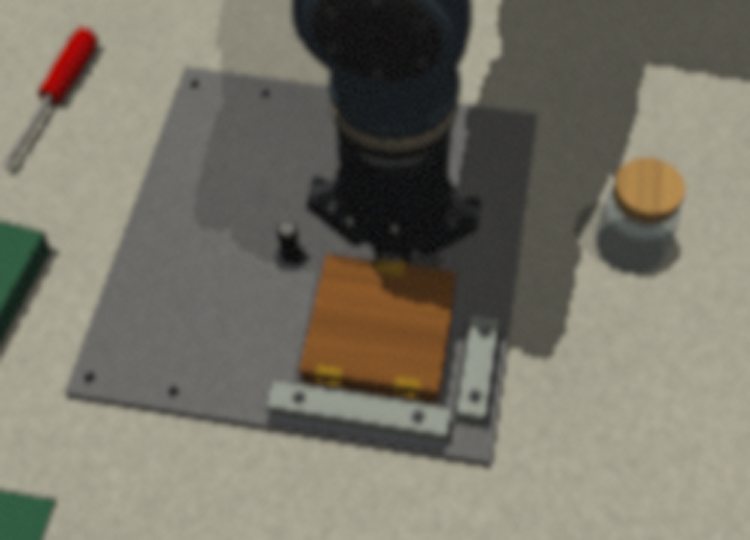

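The scene crop shows the box just short of the far bar (edge near (370,390)), with its hinge side facing the bar and a gap to the left bar at x about 460. I'll keep creeping forward.

Request:
{"fn": "jog_arm", "kwargs": {"offset": [[0.0005, 0, 0], [0.001, 0, 0]], "spin": [0, 0]}}

```text
time_s: 16.62
tcp_pos: [0.5852, -0.0166, 0.0999]
eef_rot: [0.03, -3.14, 0.0]
force: [-6.0, 0.7, 4.6]
gripper_width: -0.0001
grasp_force: 3.0
```

Request:
{"fn": "jog_arm", "kwargs": {"offset": [[0.0005, 0, 0], [0.001, 0, 0]], "spin": [0, 0]}}

```text
time_s: 16.78
tcp_pos: [0.5853, -0.0166, 0.0999]
eef_rot: [0.03, -3.139, 0.0]
force: [-10.2, 0.1, 7.9]
gripper_width: 0.0002
grasp_force: 5.1
```

Request:
{"fn": "jog_arm", "kwargs": {"offset": [[0, 0, 0], [0, 0, 0], [0, 0, 0], [0, 0, 0], [0, 0, 0]], "spin": [0, 0, 0, 0, 0]}}

```text
time_s: 17.2
tcp_pos: [0.5853, -0.0166, 0.0999]
eef_rot: [0.03, -3.139, 0.0]
force: [-8.4, 1.1, 5.5]
gripper_width: -0.0001
grasp_force: 4.1
```

Request:
{"fn": "jog_arm", "kwargs": {"offset": [[0, 0, 0], [0, 0, 0], [0, 0, 0]], "spin": [0, 0, 0]}}

```text
time_s: 17.45
tcp_pos: [0.5853, -0.0166, 0.0999]
eef_rot: [0.03, -3.139, -0.0]
force: [-7.5, 0.8, 5.9]
gripper_width: -0.0
grasp_force: 4.1
```

Request:
{"fn": "jog_arm", "kwargs": {"offset": [[0.0006, 0, 0], [0.0006, 0, 0], [0.0006, 0, 0], [0.0006, 0, 0]], "spin": [0, 0, 0, 0]}}

```text
time_s: 17.78
tcp_pos: [0.5854, -0.0166, 0.0998]
eef_rot: [0.03, -3.138, -0.0]
force: [-10.6, -0.0, 7.1]
gripper_width: -0.0
grasp_force: 5.2
```

Request:
{"fn": "jog_arm", "kwargs": {"offset": [[0, 0, 0], [0, 0, 0], [0, 0, 0], [0, 0, 0], [0, 0, 0]], "spin": [0, 0, 0, 0, 0]}}

```text
time_s: 18.2
tcp_pos: [0.5854, -0.0165, 0.0998]
eef_rot: [0.03, -3.138, -0.0]
force: [-10.8, -0.2, 7.3]
gripper_width: 0.0
grasp_force: 5.2
```

```bash
python3 -c "
from h import *
box(save='l')"
```

```text
scene 1871 [644.3 -13.9] [101.2  99.9] 0.7
side 1453 [647.1 -17.8] [100.2 103.5] 0.0
18.3 [ 0.5854 -0.0165  0.0998] [-10.4   0.3   7.9]
```

Request:
{"fn": "jog_arm", "kwargs": {"offset": [[-0.003, 0, 0], [-0.008, 0, 0], [-0.009, 0, 0.03], [-0.005, -0.01, 0.055], [0.015, -0.035, 0.055], [0.04, -0.06, 0.055], [0.062, -0.077, 0.055], [0.062, -0.077, 0.055], [0.062, -0.077, 0.055], [0.062, -0.077, 0.055]], "spin": [0, 0, -0.1, -0.22, -0.34, -0.46, -0.58, -0.7, -0.82, -0.94]}}

```text
time_s: 19.13
tcp_pos: [0.6499, -0.0942, 0.1546]
eef_rot: [1.405, 2.809, 0.0]
force: [0.3, 0.1, 0.5]
gripper_width: 0.0001
grasp_force: 0.0
```

Request:
{"fn": "jog_arm", "kwargs": {"offset": [[0, 0, 0], [0, 0, 0], [0, 0, -0.01], [0, 0, -0.025], [0, 0, -0.045], [0, 0, -0.055], [0, 0, -0.055], [0, 0.005, -0.055], [0, 0.009, -0.055]], "spin": [-0.12, -0.24, -0.36, -0.48, -0.6, -0.635, -0.635, -0.635, -0.635]}}

```text
time_s: 19.88
tcp_pos: [0.6499, -0.0844, 0.1007]
eef_rot: [2.203, 2.239, 0.001]
force: [0.6, 0.9, 0.4]
gripper_width: 0.0003
grasp_force: 0.0
```

```bash
python3 -c "
from h import *
box(save='m')"
```

```text
scene 1832 [644.5 -13.5] [101.4  99.3] 0.7
side 425 [613.  -15.7] [107.3  47.4] 79.1
19.9833 [ 0.65   -0.0839  0.101 ] [ 0.6 -0.2  0.5]
```

Request:
{"fn": "jog_arm", "kwargs": {"offset": [[0, 0.004, 0], [0, 0.006, 0], [0, 0.008, 0], [0, 0.0095, 0], [0, 0.011, 0], [0, 0.012, 0], [0, 0.0125, 0]], "spin": [0, 0, 0, 0, 0, 0, 0]}}

```text
time_s: 20.57
tcp_pos: [0.6495, -0.0722, 0.1]
eef_rot: [2.205, 2.238, 0.0]
force: [-0.8, -2.9, 0.8]
gripper_width: 0.0
grasp_force: 1.3
```

Request:
{"fn": "jog_arm", "kwargs": {"offset": [[0, 0.0005, 0], [0, 0.001, 0]], "spin": [0, 0]}}

```text
time_s: 20.73
tcp_pos: [0.6494, -0.0712, 0.0999]
eef_rot: [2.205, 2.238, -0.0]
force: [0.1, -2.6, 1.6]
gripper_width: -0.0001
grasp_force: 1.3
```

Request:
{"fn": "jog_arm", "kwargs": {"offset": [[0, 0.0005, 0], [0, 0.001, 0]], "spin": [0, 0]}}

```text
time_s: 20.9
tcp_pos: [0.6494, -0.0702, 0.0999]
eef_rot: [-2.205, -2.238, 0.0]
force: [0.7, -1.8, 1.4]
gripper_width: -0.0002
grasp_force: 1.3
```

Request:
{"fn": "jog_arm", "kwargs": {"offset": [[0, 0.0005, 0], [0, 0.001, 0]], "spin": [0, 0]}}

```text
time_s: 21.07
tcp_pos: [0.6494, -0.0691, 0.0999]
eef_rot: [-2.205, -2.238, 0.0]
force: [0.2, -3.0, 1.8]
gripper_width: -0.0005
grasp_force: 1.3
```

Request:
{"fn": "jog_arm", "kwargs": {"offset": [[0, 0.0005, 0], [0, 0.001, 0]], "spin": [0, 0]}}

```text
time_s: 21.23
tcp_pos: [0.6494, -0.0681, 0.0999]
eef_rot: [-2.205, -2.238, 0.0]
force: [0.2, -2.6, 2.2]
gripper_width: -0.0001
grasp_force: 1.3
```

```bash
python3 -c "
from h import *
box(save='n')"
```

```text
scene 1829 [644.3  -5.9] [101.5  99.3] 1.1
side 374 [608.6  -6.3] [107.4  45. ] 75.4
21.3333 [ 0.6493 -0.068   0.0998] [-0.4 -2.7  1.7]
```

Request:
{"fn": "jog_arm", "kwargs": {"offset": [[0, 0.0005, 0], [0, 0.001, 0]], "spin": [0, 0]}}

```text
time_s: 21.5
tcp_pos: [0.6493, -0.0671, 0.0999]
eef_rot: [-2.205, -2.238, 0.0]
force: [0.4, -3.0, 2.4]
gripper_width: -0.0001
grasp_force: 1.2
```

Request:
{"fn": "jog_arm", "kwargs": {"offset": [[0, 0.0005, 0], [0, 0.001, 0]], "spin": [0, 0]}}

```text
time_s: 21.67
tcp_pos: [0.6493, -0.066, 0.0998]
eef_rot: [-2.205, -2.238, 0.0]
force: [-0.3, -2.3, 1.7]
gripper_width: -0.0001
grasp_force: 1.2
```

Request:
{"fn": "jog_arm", "kwargs": {"offset": [[0, 0.0005, 0], [0, 0.001, 0]], "spin": [0, 0]}}

```text
time_s: 21.83
tcp_pos: [0.6493, -0.065, 0.0999]
eef_rot: [-2.205, -2.238, 0.0]
force: [0.6, -2.8, 1.0]
gripper_width: -0.0001
grasp_force: 1.2
```

Request:
{"fn": "jog_arm", "kwargs": {"offset": [[0, 0.0005, 0], [0, 0.001, 0]], "spin": [0, 0]}}

```text
time_s: 22.0
tcp_pos: [0.6493, -0.064, 0.0999]
eef_rot: [-2.205, -2.238, 0.0]
force: [0.1, -1.4, 1.3]
gripper_width: 0.0001
grasp_force: 1.2
```

Request:
{"fn": "jog_arm", "kwargs": {"offset": [[0, 0.0005, 0], [0, 0.001, 0]], "spin": [0, 0]}}

```text
time_s: 22.17
tcp_pos: [0.6494, -0.063, 0.0999]
eef_rot: [-2.205, -2.238, 0.0]
force: [0.7, -2.8, 0.7]
gripper_width: 0.0001
grasp_force: 1.2
```

Request:
{"fn": "jog_arm", "kwargs": {"offset": [[0, 0.0005, 0], [0, 0.001, 0]], "spin": [0, 0]}}

```text
time_s: 22.33
tcp_pos: [0.6494, -0.0621, 0.0999]
eef_rot: [-2.205, -2.238, 0.0]
force: [0.7, -1.8, 1.3]
gripper_width: 0.0002
grasp_force: 1.1
```

Request:
{"fn": "jog_arm", "kwargs": {"offset": [[0, 0.0005, 0], [0, 0.001, 0]], "spin": [0, 0]}}

```text
time_s: 22.5
tcp_pos: [0.6492, -0.0615, 0.0998]
eef_rot: [2.205, 2.237, -0.002]
force: [-1.7, -6.4, 2.0]
gripper_width: -0.0001
grasp_force: 3.4
```

Request:
{"fn": "jog_arm", "kwargs": {"offset": [[0, 0.0005, 0], [0, 0.001, 0]], "spin": [0, 0]}}

```text
time_s: 22.67
tcp_pos: [0.6489, -0.0612, 0.0999]
eef_rot: [2.205, 2.236, -0.004]
force: [-3.3, -10.6, 2.7]
gripper_width: -0.0002
grasp_force: 5.3
```

```bash
python3 -c "
from h import *
box(save='o')"
```

```text
scene 1826 [643.1   0.9] [102.3  99. ] 0.7
side 361 [609.7  -1.2] [107.6  43. ] 77.1
22.7667 [ 0.6489 -0.0612  0.0998] [-2.1 -9.2  1.6]
```

Request:
{"fn": "jog_arm", "kwargs": {"offset": [[0, 0.0002, 0], [0, 0.0002, 0], [0, 0.0002, 0], [0, 0.0002, 0], [0, 0.0002, 0], [0, 0.0002, 0], [0, 0.0002, 0], [0, 0.0002, 0]], "spin": [0, 0, 0, 0, 0, 0, 0, 0]}}

```text
time_s: 23.43
tcp_pos: [0.6488, -0.0612, 0.0999]
eef_rot: [2.205, 2.236, -0.004]
force: [-3.0, -9.4, 2.1]
gripper_width: -0.0002
grasp_force: 4.7
```

Request:
{"fn": "jog_arm", "kwargs": {"offset": [[0, -0.003, 0], [0, -0.006, 0], [0, -0.008, 0.03], [-0.01, -0.01, 0.055], [-0.03, -0.01, 0.055], [-0.05, 0.005, 0.055], [-0.07, 0.025, 0.055], [-0.08, 0.045, 0.055], [-0.082, 0.062, 0.055], [-0.082, 0.062, 0.055]], "spin": [0, 0, 0, 0.12, 0.24, 0.36, 0.48, 0.6, 0.72, 0.84]}}

```text
time_s: 24.27
tcp_pos: [0.5663, 0.0048, 0.1551]
eef_rot: [-1.088, -2.946, -0.002]
force: [0.6, 0.6, 0.9]
gripper_width: -0.0
grasp_force: 0.0
```

```bash
python3 -c "
from h import *
box(save='p')"
```

```text
scene 1885 [643.1   0.9] [103.9  99.8] 0.8
side 1613 [645.4  -2.7] [101.9 103.7] 0.5
24.3667 [0.5672 0.0031 0.155 ] [-0.  -0.2 -0.7]
```

View pics/scene_p.png

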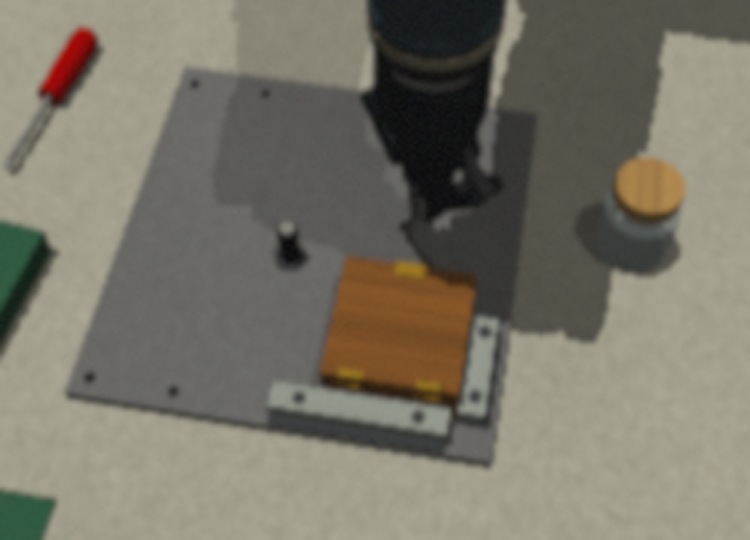

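The crop shows the box in the corner, with the far-bar contact near (390,390) and the left-bar contact near (473,350). It may have crept about 1 mm off the far bar, so I'll press far again by feel, then left again.

Request:
{"fn": "jog_arm", "kwargs": {"offset": [[0, -0.002, 0], [0, -0.004, 0], [0, -0.004, -0.01], [0, -0.004, -0.025], [0, -0.004, -0.045], [0, -0.004, -0.055], [0.004, -0.004, -0.055], [0.008, -0.004, -0.055], [0.01, -0.004, -0.055], [0.012, -0.004, -0.055]], "spin": [0.12, 0.24, 0.36, 0.48, 0.6, 0.7, 0.7, 0.7, 0.7, 0.7]}}

```text
time_s: 25.2
tcp_pos: [0.5806, -0.002, 0.1008]
eef_rot: [0.031, 3.14, 0.0]
force: [0.1, -0.3, -0.8]
gripper_width: 0.0001
grasp_force: 0.0
```

Request:
{"fn": "jog_arm", "kwargs": {"offset": [[0.001, 0, 0], [0.002, 0, 0], [0.003, 0, 0], [0.003, 0, 0]], "spin": [0, 0, 0, 0]}}

```text
time_s: 25.53
tcp_pos: [0.5826, -0.0019, 0.1001]
eef_rot: [0.026, 3.141, -0.0]
force: [0.2, -0.1, -0.0]
gripper_width: -0.0002
grasp_force: 0.0
```

Request:
{"fn": "jog_arm", "kwargs": {"offset": [[0.0005, 0, 0], [0.001, 0, 0]], "spin": [0, 0]}}

```text
time_s: 25.7
tcp_pos: [0.5833, -0.0019, 0.0999]
eef_rot: [-0.025, -3.141, 0.0]
force: [-0.0, -0.1, 0.1]
gripper_width: -0.0003
grasp_force: 0.0
```

Request:
{"fn": "jog_arm", "kwargs": {"offset": [[0.0005, 0, 0], [0.001, 0, 0]], "spin": [0, 0]}}

```text
time_s: 25.87
tcp_pos: [0.5842, -0.0019, 0.0999]
eef_rot: [-0.025, -3.141, 0.0]
force: [-1.8, 0.7, 0.6]
gripper_width: -0.0002
grasp_force: 1.2
```

Request:
{"fn": "jog_arm", "kwargs": {"offset": [[0.0005, 0, 0], [0.001, 0, 0]], "spin": [0, 0]}}

```text
time_s: 26.03
tcp_pos: [0.5849, -0.0019, 0.0998]
eef_rot: [-0.025, -3.14, 0.0]
force: [-2.2, 0.3, 1.8]
gripper_width: -0.0001
grasp_force: 1.3
```

Request:
{"fn": "jog_arm", "kwargs": {"offset": [[0.0005, 0, 0], [0.001, 0, 0]], "spin": [0, 0]}}

```text
time_s: 26.2
tcp_pos: [0.5853, -0.0018, 0.0998]
eef_rot: [-0.025, -3.139, 0.0]
force: [-9.0, 0.1, 6.9]
gripper_width: 0.0001
grasp_force: 4.1
```

Request:
{"fn": "jog_arm", "kwargs": {"offset": [[0.0005, 0, 0], [0.0009, 0, 0]], "spin": [0, 0]}}

```text
time_s: 26.37
tcp_pos: [0.5854, -0.0018, 0.0997]
eef_rot: [-0.025, -3.138, -0.0]
force: [-10.8, 0.6, 8.9]
gripper_width: 0.0002
grasp_force: 5.5
```

Request:
{"fn": "jog_arm", "kwargs": {"offset": [[0.0002, 0, 0], [0.0002, 0, 0], [0.0002, 0, 0], [0.0002, 0, 0], [0.0002, 0, 0], [0.0002, 0, 0], [0.0002, 0, 0]], "spin": [0, 0, 0, 0, 0, 0, 0]}}

```text
time_s: 26.95
tcp_pos: [0.5854, -0.0018, 0.0997]
eef_rot: [-0.025, -3.138, -0.0]
force: [-9.5, 0.2, 8.0]
gripper_width: -0.0004
grasp_force: 5.2
```

Request:
{"fn": "jog_arm", "kwargs": {"offset": [[-0.003, 0, 0], [-0.008, 0, 0], [-0.009, 0, 0.03], [-0.005, -0.01, 0.055], [0.015, -0.035, 0.055], [0.04, -0.06, 0.055], [0.061, -0.074, 0.055], [0.061, -0.074, 0.055], [0.061, -0.074, 0.055], [0.061, -0.074, 0.055]], "spin": [0, 0, -0.1, -0.22, -0.34, -0.46, -0.58, -0.7, -0.82, -0.94]}}

```text
time_s: 27.78
tcp_pos: [0.6489, -0.0765, 0.1545]
eef_rot: [1.454, 2.784, 0.0]
force: [-0.7, 0.7, -0.4]
gripper_width: 0.0001
grasp_force: 0.0
```

Request:
{"fn": "jog_arm", "kwargs": {"offset": [[0, 0, 0], [0, 0, 0], [0, 0, -0.01], [0, 0, -0.025], [0, 0, -0.045], [0, 0, -0.055], [0, 0.004, -0.055], [0, 0.007, -0.055], [0, 0.009, -0.055], [0, 0.009, -0.055]], "spin": [-0.12, -0.24, -0.36, -0.48, -0.6, -0.613, -0.613, -0.613, -0.613, -0.613]}}

```text
time_s: 28.62
tcp_pos: [0.6491, -0.0663, 0.1011]
eef_rot: [2.216, 2.225, 0.002]
force: [-0.3, 0.7, -0.3]
gripper_width: 0.0002
grasp_force: 0.0
```

Request:
{"fn": "jog_arm", "kwargs": {"offset": [[0, 0.001, 0], [0, 0.002, 0], [0, 0.003, 0]], "spin": [0, 0, 0]}}

```text
time_s: 28.87
tcp_pos: [0.6487, -0.0639, 0.1004]
eef_rot: [2.218, 2.224, 0.001]
force: [0.4, 0.7, 0.1]
gripper_width: -0.0003
grasp_force: 0.0
```

Request:
{"fn": "jog_arm", "kwargs": {"offset": [[0, 0.0005, 0], [0, 0.001, 0]], "spin": [0, 0]}}

```text
time_s: 29.03
tcp_pos: [0.6485, -0.0629, 0.1]
eef_rot: [2.219, 2.224, 0.0]
force: [0.1, -0.2, 0.1]
gripper_width: -0.0002
grasp_force: 0.0
```

Request:
{"fn": "jog_arm", "kwargs": {"offset": [[0, 0.0005, 0], [0, 0.001, 0]], "spin": [0, 0]}}

```text
time_s: 29.2
tcp_pos: [0.6485, -0.0619, 0.0999]
eef_rot: [-2.219, -2.224, 0.0]
force: [-0.5, 0.1, -0.3]
gripper_width: -0.0
grasp_force: 0.0
```

Request:
{"fn": "jog_arm", "kwargs": {"offset": [[0, 0.0005, 0], [0, 0.001, 0]], "spin": [0, 0]}}

```text
time_s: 29.37
tcp_pos: [0.6484, -0.0613, 0.0999]
eef_rot: [2.219, 2.223, -0.001]
force: [-0.1, -4.3, 1.1]
gripper_width: 0.0001
grasp_force: 2.1
```

Request:
{"fn": "jog_arm", "kwargs": {"offset": [[0, 0.0005, 0], [0, 0.001, 0]], "spin": [0, 0]}}

```text
time_s: 29.53
tcp_pos: [0.6483, -0.0611, 0.0999]
eef_rot: [2.219, 2.222, -0.003]
force: [-2.2, -9.5, 1.3]
gripper_width: 0.0001
grasp_force: 4.7
```

Request:
{"fn": "jog_arm", "kwargs": {"offset": [[0, 0.0003, 0], [0, 0.0003, 0], [0, 0.0003, 0], [0, 0.0003, 0], [0, 0.0003, 0], [0, 0.0003, 0], [0, 0.0003, 0], [0, 0.0003, 0]], "spin": [0, 0, 0, 0, 0, 0, 0, 0]}}

```text
time_s: 30.2
tcp_pos: [0.6483, -0.0611, 0.0999]
eef_rot: [2.219, 2.221, -0.004]
force: [-1.4, -7.3, 1.0]
gripper_width: -0.0001
grasp_force: 4.2
```

Request:
{"fn": "jog_arm", "kwargs": {"offset": [[0, -0.003, 0], [0, -0.006, 0], [0, -0.008, 0.03], [-0.01, -0.01, 0.055], [-0.03, -0.01, 0.055], [-0.05, 0.005, 0.055], [-0.07, 0.025, 0.055], [-0.08, 0.045, 0.055], [-0.082, 0.062, 0.055], [-0.082, 0.062, 0.055]], "spin": [0, 0, 0, 0.12, 0.24, 0.36, 0.48, 0.6, 0.72, 0.84]}}

```text
time_s: 31.03
tcp_pos: [0.5655, 0.0049, 0.1553]
eef_rot: [-1.107, -2.939, -0.002]
force: [0.3, -0.1, -0.4]
gripper_width: 0.0002
grasp_force: 0.0
```

```bash
python3 -c "
from h import *
box(save='q');box()
import glob
"
```

```text
scene 1895 [644.1   1.1] [101.7 100. ] 0.3
side 1626 [646.3  -2.4] [102.7 102. ] 0.7
31.1333 [0.5664 0.0032 0.1551] [ 1.6 -0.8 -0.4]
scene 1886 [644.1   1.2] [100.1 101.5] 90.0
side 1617 [646.3  -1.6] [101.7 102.6] 0.7
31.2333 [0.5666 0.0023 0.155 ] [-1.2 -0.7  0.8]
```

View pics/scene_q.png

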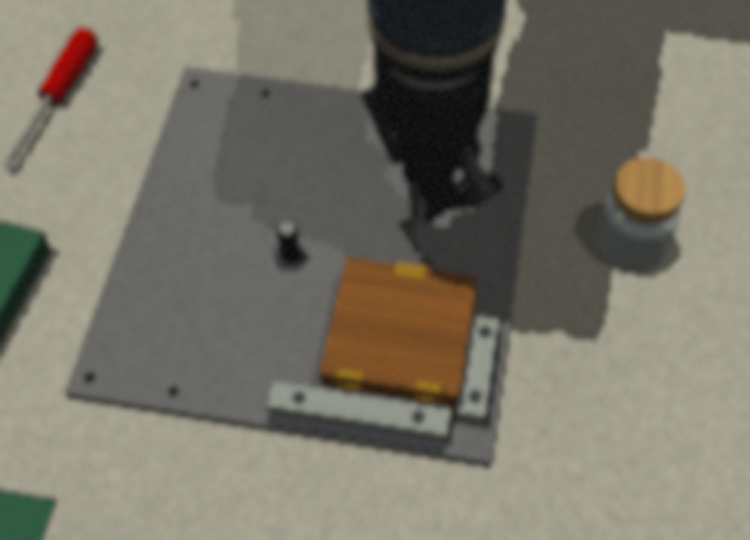

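The box looks seated, but the last left hold sagged to about 7 N. I'll feel the far side again and do one firmer left press.

Request:
{"fn": "jog_arm", "kwargs": {"offset": [[0, -0.002, 0], [0, -0.004, 0], [0, -0.004, -0.01], [0, -0.004, -0.025], [0, -0.004, -0.045], [0, -0.004, -0.055], [0.006, -0.004, -0.055], [0.01, -0.004, -0.055], [0.013, -0.004, -0.055], [0.016, -0.004, -0.055]], "spin": [0.12, 0.24, 0.36, 0.48, 0.6, 0.71, 0.71, 0.71, 0.71, 0.71]}}

```text
time_s: 32.07
tcp_pos: [0.5837, -0.0018, 0.1008]
eef_rot: [0.036, 3.14, -0.0]
force: [0.0, 0.2, -0.5]
gripper_width: -0.0001
grasp_force: 0.0
```

Request:
{"fn": "jog_arm", "kwargs": {"offset": [[0.0005, 0, 0], [0.001, 0, 0]], "spin": [0, 0]}}

```text
time_s: 32.23
tcp_pos: [0.584, -0.0016, 0.1004]
eef_rot: [0.032, 3.141, -0.0]
force: [0.8, -0.4, -0.5]
gripper_width: 0.0001
grasp_force: 0.0
```

Request:
{"fn": "jog_arm", "kwargs": {"offset": [[0.0005, 0, 0], [0.0005, 0, 0]], "spin": [0, 0]}}

```text
time_s: 32.4
tcp_pos: [0.584, -0.0016, 0.1001]
eef_rot: [0.03, 3.141, -0.0]
force: [-0.5, 0.3, 0.2]
gripper_width: -0.0002
grasp_force: 0.0
```

Request:
{"fn": "jog_arm", "kwargs": {"offset": [[0.0005, 0, 0], [0.0005, 0, 0]], "spin": [0, 0]}}

```text
time_s: 32.57
tcp_pos: [0.5844, -0.0016, 0.1]
eef_rot: [0.03, 3.141, -0.0]
force: [0.2, -0.1, 0.4]
gripper_width: -0.0
grasp_force: 0.0
```

Request:
{"fn": "jog_arm", "kwargs": {"offset": [[0.0005, 0, 0], [0.0005, 0, 0]], "spin": [0, 0]}}

```text
time_s: 32.73
tcp_pos: [0.5849, -0.0016, 0.0999]
eef_rot: [-0.03, -3.141, 0.0]
force: [-0.6, 1.0, 0.2]
gripper_width: 0.0005
grasp_force: 0.0
```

Request:
{"fn": "jog_arm", "kwargs": {"offset": [[0.0005, 0, 0], [0.0005, 0, 0]], "spin": [0, 0]}}

```text
time_s: 32.9
tcp_pos: [0.5851, -0.0016, 0.0998]
eef_rot: [-0.029, -3.141, 0.0]
force: [-1.9, -0.3, 1.2]
gripper_width: -0.0003
grasp_force: 1.2
```

Request:
{"fn": "jog_arm", "kwargs": {"offset": [[0.0005, 0, 0], [0.001, 0, 0], [0.0015, 0, 0], [0.0018, 0, 0]], "spin": [0, 0, 0, 0]}}

```text
time_s: 33.23
tcp_pos: [0.5855, -0.0015, 0.0998]
eef_rot: [-0.029, -3.138, 0.0]
force: [-10.7, 0.6, 8.5]
gripper_width: 0.0001
grasp_force: 5.2
```

Request:
{"fn": "jog_arm", "kwargs": {"offset": [[0.0003, 0, 0], [0.0003, 0, 0], [0.0003, 0, 0], [0.0003, 0, 0], [0.0003, 0, 0], [0.0003, 0, 0], [0.0003, 0, 0]], "spin": [0, 0, 0, 0, 0, 0, 0]}}

```text
time_s: 33.82
tcp_pos: [0.5855, -0.0015, 0.0997]
eef_rot: [-0.029, -3.137, 0.0]
force: [-10.1, 0.6, 7.2]
gripper_width: 0.0001
grasp_force: 5.1
```

Request:
{"fn": "jog_arm", "kwargs": {"offset": [[-0.003, 0, 0], [-0.008, 0, 0], [-0.009, 0, 0.03], [-0.005, -0.01, 0.055], [0.015, -0.035, 0.055], [0.04, -0.06, 0.055], [0.059, -0.074, 0.055], [0.059, -0.074, 0.055], [0.059, -0.074, 0.055], [0.059, -0.074, 0.055]], "spin": [0, 0, -0.1, -0.22, -0.34, -0.46, -0.58, -0.7, -0.82, -0.94]}}

```text
time_s: 34.65
tcp_pos: [0.6469, -0.0762, 0.1545]
eef_rot: [1.458, 2.782, 0.0]
force: [0.2, -0.0, 0.6]
gripper_width: -0.0
grasp_force: 0.0
```

Request:
{"fn": "jog_arm", "kwargs": {"offset": [[0, 0, 0], [0, 0, 0], [0, 0, -0.01], [0, 0, -0.025], [0, 0, -0.045], [0, 0, -0.055], [0, 0.004, -0.055], [0, 0.008, -0.055], [0, 0.011, -0.055], [0, 0.011, -0.055]], "spin": [-0.12, -0.24, -0.36, -0.48, -0.6, -0.613, -0.613, -0.613, -0.613, -0.613]}}

```text
time_s: 35.48
tcp_pos: [0.6472, -0.0638, 0.101]
eef_rot: [2.219, 2.222, 0.002]
force: [-1.0, -1.3, -0.4]
gripper_width: -0.0002
grasp_force: 0.0
```

Request:
{"fn": "jog_arm", "kwargs": {"offset": [[0, 0.0007, 0], [0, 0.0014, 0], [0, 0.002, 0], [0, 0.002, 0]], "spin": [0, 0, 0, 0]}}

```text
time_s: 35.82
tcp_pos: [0.6467, -0.0626, 0.1002]
eef_rot: [2.222, 2.22, 0.0]
force: [-0.7, -0.5, -0.3]
gripper_width: -0.0001
grasp_force: 0.0
```

Request:
{"fn": "jog_arm", "kwargs": {"offset": [[0, 0.0005, 0], [0, 0.001, 0]], "spin": [0, 0]}}

```text
time_s: 35.98
tcp_pos: [0.6466, -0.0617, 0.0999]
eef_rot: [-2.223, -2.22, 0.0]
force: [0.1, 0.5, 0.1]
gripper_width: 0.0003
grasp_force: 0.0
```

Request:
{"fn": "jog_arm", "kwargs": {"offset": [[0, 0.0005, 0], [0, 0.001, 0], [0, 0.0015, 0], [0, 0.0015, 0]], "spin": [0, 0, 0, 0]}}

```text
time_s: 36.32
tcp_pos: [0.6466, -0.0611, 0.0999]
eef_rot: [2.222, 2.218, -0.002]
force: [-1.1, -5.7, 0.3]
gripper_width: 0.0002
grasp_force: 3.2
```

Request:
{"fn": "jog_arm", "kwargs": {"offset": [[0, 0.0005, 0], [0, 0.0007, 0], [0, 0.0007, 0]], "spin": [0, 0, 0]}}

```text
time_s: 36.57
tcp_pos: [0.6465, -0.0611, 0.1]
eef_rot: [2.223, 2.217, -0.004]
force: [-0.8, -8.3, 1.3]
gripper_width: -0.0003
grasp_force: 4.6
```

Request:
{"fn": "jog_arm", "kwargs": {"offset": [[0, 0.0005, 0], [0, 0.0005, 0], [0, 0.0005, 0]], "spin": [0, 0, 0]}}

```text
time_s: 36.82
tcp_pos: [0.6465, -0.061, 0.1]
eef_rot: [2.223, 2.216, -0.004]
force: [-0.7, -11.6, 1.0]
gripper_width: 0.0
grasp_force: 5.7
```

Request:
{"fn": "jog_arm", "kwargs": {"offset": [[0, 0.0002, 0], [0, 0.0002, 0], [0, 0.0002, 0], [0, 0.0002, 0], [0, 0.0002, 0], [0, 0.0002, 0]], "spin": [0, 0, 0, 0, 0, 0]}}

```text
time_s: 37.32
tcp_pos: [0.6465, -0.061, 0.1]
eef_rot: [2.223, 2.216, -0.005]
force: [-0.9, -11.6, 1.1]
gripper_width: 0.0002
grasp_force: 6.1
```

Request:
{"fn": "jog_arm", "kwargs": {"offset": [[0, 0, 0], [0, 0, 0]], "spin": [0, 0]}}

```text
time_s: 37.48
tcp_pos: [0.6465, -0.061, 0.1]
eef_rot: [2.223, 2.216, -0.005]
force: [-1.0, -11.4, 1.1]
gripper_width: -0.0002
grasp_force: 6.1
```

Request:
{"fn": "jog_arm", "kwargs": {"offset": [[0, -0.003, 0], [0, -0.006, 0], [0, -0.01, 0], [0, -0.01, 0.03], [0, -0.01, 0.06], [-0.02, -0.03, 0.09], [-0.04, -0.06, 0.11], [-0.06, -0.09, 0.12], [-0.07, -0.1, 0.12], [-0.07, -0.1, 0.12]], "spin": [0, 0, 0, 0, 0, 0, 0, 0, 0, 0]}}

```text
time_s: 38.32
tcp_pos: [0.5749, -0.1609, 0.2209]
eef_rot: [2.225, 2.216, 0.0]
force: [0.5, 0.4, 0.1]
gripper_width: 0.0001
grasp_force: 0.0
```

```bash
python3 -c "
from h import *
box(save='r');box()
"
```

```text
scene 1891 [644.2   1.1] [102.4 100.1] 0.3
side 55 [692.6  20.6] [41.6 11.5] 78.2
38.4167 [ 0.5764 -0.1588  0.2196] [-0.3 -0.9 -0.3]
scene 1896 [644.3   1.2] [103.   99.8] 0.3
side 50 [693.3  19.3] [35.8 11.6] 75.1
38.5167 [ 0.5769 -0.1579  0.2192] [ 0.7  1.  -0.1]
```

View pics/scene_r.png

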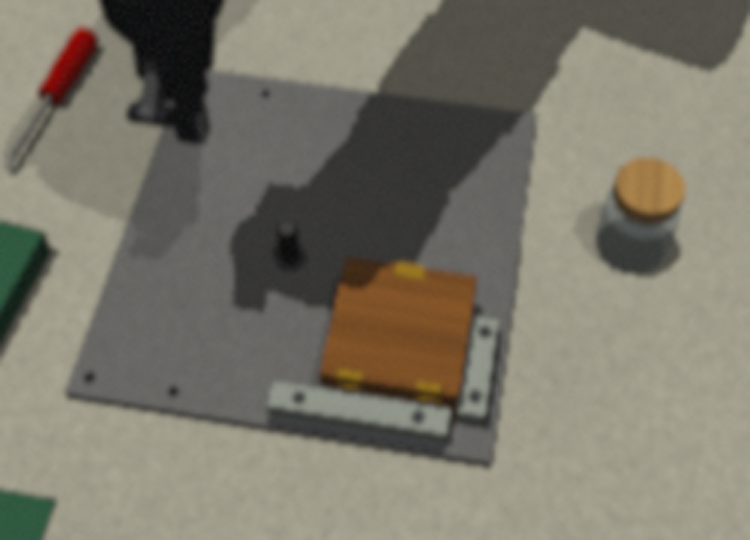

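The crop shows the box flush in the corner at (400,330), clasp at (410,270) on the near side, with the arm well clear. I'll hand it in.

```bash
python3 -c "
from bench import order
print(order.close_job())"
```

```text
the job is handed in; nothing more can be done
None
```

The box is turned a quarter turn clockwise round the post with its clasp facing the near edge, pressed at about 10–11 N against the far bar and then the left bar, left flush with both as far as touch and camera show, and handed in at about 38.5 s; the first far-then-left pass left it about 1 mm off the far bar, so I repeated the sequence.

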